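Clear the microscope bench into its three trays

ROBOT

A 7-joint arm with a two-finger parallel gripper is mounted at the origin on the work surface. World frame = base frame: x ahead of the robot, y to its left, z up, the work surface at z = 0. Lengths are in m, angles in rad, forces in N, time in s.
With the tool pointing down it reaches from about 0.425 to 0.925 m from the base axis. Payload 6.8 kg.
Tool frame: the origin (TCP) lies at the very end of the fingers, on their centre line; the grasp point (between the pads) lies 19 mm behind it; z points along the fingers, y is the line along which they close (so a half turn about z gives the same grasp; the last joint's range is limited). The gripper opens to 85 mm and grips with 20 to 120 N. Pads are 22 mm wide; open, the fingers measure 114 mm over their backs; the gripper's body (76 mm by 85 mm) begins 54 mm behind the grasp point. The pads swing forward as they close: fully open they stand 13 mm farther back than shut.
Start: joints at [1.139, 0.477, 0.022, 1.555, -0.011, 1.109, -0.083], TCP at [0.215, -0.64, 0.231] pointing down, gripper open.
Joint ranges: [-2.96, 2.96], [-0.34, 2.1], [-1.41, 1.46], [0.24, 2.44], [-1.37, 4.51], [0.17, 1.92], [-2.96, 2.96]. Speed limits (rad/s): [2.39, 2.39, 3.14, 3.14, 3.14, 3.14, 3.14].

INTERFACE

Orientations are given as a unit quaternion [w, x, y, z].
In Python, from station import get_obs, read_camera, hand_in gives the robot as it stands.
- The arm moves only by the tool arm_command, never from a script. Its argument "commands" is one flat list of numbers, 7 for each row, row after row: the shift along the tool's x, y, z in m, then the turn, a rotation vector about the tool's x, y, z in degrees, then the opening, from 0 (shut) to 1 (fully open). In form: [tx, ty, tz, rx, ry, rz, fingers, tx, ty, tz, rx, ry, rz, fingers, ...]. A call has 1 to 8 rows; each row is the pose to reach, as a shift and turn from the pose commanded when the call began, along the tool's axes at that moment; what a row does not reach only later rows make up. A row lasts 1/10 s, in which the tool goes at most 50 mm and 8.59 degrees, less where a joint would pass 70% of its speed; a pose out of reach is approached as far as the arm can. A call with a gripper value outside its range is refused whole. The fingers move at their own pace and stop on an object; "force" is the grip in N (left out, the last holds). Time passes only in rows, so rows that repeat a pose let the fingers close. It gives the time, the measured TCP pose, the force, the opening and the grip force at its end, in the units of the state.
- get_obs(): the state, without advancing time (a new reading comes with each control period).
- read_camera(name): name is "side" or "top" or "wrist"; returns a dict with "img" (384x512x3 uint8, red, green, blue), "camera_matrix" (3x3 intrinsics, pixels), "pose" (4x4, takes a point from camera to world coordinates). Camera axes: x right, y down, z forward; pixel columns grow to the right and rows downward; lengths in m; the calibration is good to about 2 mm. A picture is of the moment at which its call begins. There is no depth.
- hand_in(): hands the job in; it is judged then, once.
The state is a dict: "t": time; "q": joint angles; "joint_vel": joint speeds; "joint_torque": joint torques, N m; "eef_pos": TCP position; "tool_rot": TCP orientation; "contact_force": force on the tool from outside, world axes, zero at the start; "torque": the same for the moment, N m; "gripper_width": opening from 0.0 (shut) to 1.0 (fully open); "grasp_force": force on a finger pad.
Only numpy, scipy, OpenCV 4.12 (cv2) and the standard library are available. Lean on these libraries where they do the work, as an engineer would, in place of code of your own. Each camera call takes 0.05 s, during which the arm holds its last target. There are 200 camera calls.

TASK

Clear up the microscope bench: stand the two eyepieces upright, one in each bay of the two-bay wooden rack, lay both specimen mounts side by side, flat on the bottom of the round steel dish, sample face up, and lay the screwdriver flat in the long white tray, lengthwise. Never tip an eyepiece over, and leave the white bottle and the cardboard carton where they stand.

Things in the scene. Friction and masses are not known exactly. Their poses are not given: they have to be found in the camera images.
- eyepiece_a_mid (a point): First microscope eyepiece standing upright, tube down: a bright metal tube 30 mm in diameter and 25 mm high below, a black body 40 mm in diameter above it (from 25 to 52 mm up, tapering to 34 mm at the top, with a thin metal band), 58 mm high in all, about 110 g. The point is on its axis, half-way up (29 mm above its underside); z is its upward axis. The two eyepieces are alike and start on the bench.
- eyepiece_b_mid (a point): Second microscope eyepiece standing upright, tube down: a bright metal tube 30 mm in diameter and 25 mm high below, a black body 40 mm in diameter above it (from 25 to 52 mm up, tapering to 34 mm at the top, with a thin metal band), 58 mm high in all, about 110 g. The point is on its axis, half-way up (29 mm above its underside); z is its upward axis. The two eyepieces are alike and start on the bench.
- mount_a_mid (a point): First polished specimen mount: an off-white resin disc 30 mm in diameter and 25 mm high with a small dark steel sample in its top face, about 35 g. The point is its centre, 12.5 mm above its underside; z is its upward axis. The two mounts are alike and start on the bench, sample up.
- mount_b_mid (a point): Second polished specimen mount: an off-white resin disc 30 mm in diameter and 25 mm high with a small dark steel sample in its top face, about 35 g. The point is its centre, 12.5 mm above its underside; z is its upward axis. The two mounts are alike and start on the bench, sample up.
- driver_mid (a point): Screwdriver lying on the bench, 150 mm long: a black handle 100 mm long, 22 mm wide and 20 mm high (square section, lightly rounded edges, so it does not roll), then a thin steel shank 50 mm long and 6 mm thick; about 60 g. The point is the middle of its length and half-way up (10 mm above its underside); x points along it towards the steel tip. The handle runs from x = -75 to +25 mm and the shank from +25 to +75 mm; it balances about 23 mm to the handle's side of the point.
- rack: Two-bay wooden rack, fixed to the bench: an open box 74 mm (its x) by 143 mm (its y), 22 mm high, walls and floor 5 mm thick, with one dividing wall across the middle, so two bays side by side along its y, each 64 by 64 mm inside, centred at y = +34.5 and -34.5 mm. The origin is the centre of its underside, on the bench; the bay floors are 5 mm above it.
- dish: Round shallow steel dish, fixed to the bench: 128 mm across outside, 120 mm inside, 16 mm high, floor 4 mm thick. The origin is the centre of its underside, on the bench.
- tray: Long white plastic tray, fixed to the bench: an undivided open box 88 mm (its x) by 208 mm (its y, the long way), 18 mm high, walls and floor 4 mm thick, 80 by 200 mm inside. The origin is the centre of its underside, on the bench.
- bottle: White plastic bottle with a grey cap, 60 mm in diameter, 130 mm high, a bystander at the right. The origin is the centre of its underside.
- carton: Plain cardboard carton, 100 by 130 mm and 60 mm high, a bystander at the left. The origin is the centre of its underside.

How it is judged:
At the end, for the whole second after the job is handed in: An upright eyepiece (within 0.15 rad) on the floor of each bay; both mounts flat (0.12 rad), sample up, on the dish floor, within 47 mm of its middle; the screwdriver level on the tray floor, lengthwise within 0.45 rad, its middle within 29 mm along, 31 mm across; all at rest (((x of eyepiece_a_mid in the frame of rack between -0.019 and 0.019 m and y of eyepiece_a_mid in the frame of rack between 0.0155 and 0.0535 m and z of each of eyepiece_a_mid, eyepiece_b_mid in the frame of rack below 0.038 m and angle between each of eyepiece_a_mid, eyepiece_b_mid's own z axis and vertical below 0.15 rad and x of eyepiece_b_mid in the frame of rack between -0.019 and 0.019 m and y of eyepiece_b_mid in the frame of rack between -0.0535 and -0.0155 m) or (x of eyepiece_a_mid in the frame of rack between -0.019 and 0.019 m and y of eyepiece_a_mid in the frame of rack between -0.0535 and -0.0155 m and z of each of eyepiece_a_mid, eyepiece_b_mid in the frame of rack below 0.038 m and angle between each of eyepiece_a_mid, eyepiece_b_mid's own z axis and vertical below 0.15 rad and x of eyepiece_b_mid in the frame of rack between -0.019 and 0.019 m and y of eyepiece_b_mid in the frame of rack between 0.0155 and 0.0535 m)) and horizontal distance between each of mount_a_mid, mount_b_mid and dish below 0.047 m and z of each of mount_a_mid, mount_b_mid in the frame of dish below 0.0205 m and angle between each of mount_a_mid, mount_b_mid's own z axis and vertical below 0.12 rad and x of driver_mid in the frame of tray between -0.031 and 0.031 m and y of driver_mid in the frame of tray between -0.029 and 0.029 m and z of driver_mid in the frame of tray below 0.018 m and angle between the x axis of driver_mid and the y axis of tray, either way round below 0.45 rad and angle between driver_mid's own x axis and vertical between 1.49 and 1.65 rad and linear speed of each of eyepiece_a, eyepiece_b, mount_a, mount_b, driver below 0.02 m/s and angular speed of each of eyepiece_a, eyepiece_b, mount_a, mount_b, driver below 0.2 rad/s); the robot touches nothing.
It fails at once if an eyepiece is tipped over (more than about 50 degrees) (angle between any of eyepiece_a_mid, eyepiece_b_mid's own z axis and vertical above 0.9 rad).
It fails at once if the bottle or the carton is moved more than 25 mm (distance of any of bottle, carton from where it was at the start of the episode above 0.025 m).
It also fails if it takes over 118 s, if anything falls off the work surface, if the arm or the gripper's body presses on something with over 40 N, if the wrist force passes 120 N, or if a joint passes its speed limit or range.

## Working session

There is one attempt and no reset: what is moved stays moved. The work goes in short steps, Python scripts to look and compute and a tool call to move; the robot and the scene stay as the last step left them, time stands still between calls to the robot, and variables do not carry over. Pictures are saved under pics/ and viewed, at most 14 in all, crops included, and the job is handed in when it is done.

Besides the shell and the picture viewer there is one more tool, called as name(argument=value, ...), one argument or row to a line, values as JSON. arm_command: Moves the arm, as the interface text tells. Its arguments: {"type":"object","properties":{"commands":{"type":"array","items":{"type":"number"}},"force":{"type":"number"}},"required":["commands"]}

```bash
mkdir -p pics
python3 - <<'E'
from station import get_obs, read_camera
import cv2,numpy as np
np.set_printoptions(precision=4,suppress=True)
o=get_obs();print(o)
for n in("top","side"):
    c=read_camera(n);cv2.imwrite(f"pics/{n}0.png",c["img"][:,:,::-1]);print(n,c["camera_matrix"],c["pose"])
E
```

```text
{'t': 0.0, 'q': array([ 1.1389,  0.4778,  0.0223,  1.5564, -0.0115,  1.1093, -0.0831]), 'joint_vel': array([ 0.0006,  0.001 , -0.0009,  0.0001,  0.0006, -0.0001, -0.0013]), 'joint_torque': array([ -0.0008, -59.6459,   1.6074, -28.1199,   0.0124,   0.0095,
        -0.    ]), 'eef_pos': array([ 0.2146, -0.6394,  0.2303]), 'tool_rot': array([-0.0009,  0.9869,  0.1612, -0.0002]), 'contact_force': array([-0.3353,  0.3387, -0.6006]), 'torque': array([0.012 , 0.0242, 0.0887]), 'grasp_force': 0.0, 'gripper_width': 0.9964686937722168}
top [[352.516    0.     257.083 ]
 [  0.     352.516  195.0823]
 [  0.       0.       1.    ]] [[-0.0048 -0.9809  0.1945  0.25  ]
 [-1.      0.0041 -0.0037  0.025 ]
 [ 0.0028 -0.1945 -0.9809  1.3477]
 [ 0.      0.      0.      1.    ]]
side [[473.1942   0.     264.325 ]
 [  0.     473.1942 190.2024]
 [  0.       0.       1.    ]] [[-0.9848 -0.1009  0.1414  0.3065]
 [-0.1734  0.6177 -0.7671  1.1083]
 [-0.01   -0.7799 -0.6258  0.9233]
 [ 0.      0.      0.      1.    ]]
```

View pics/top0.png

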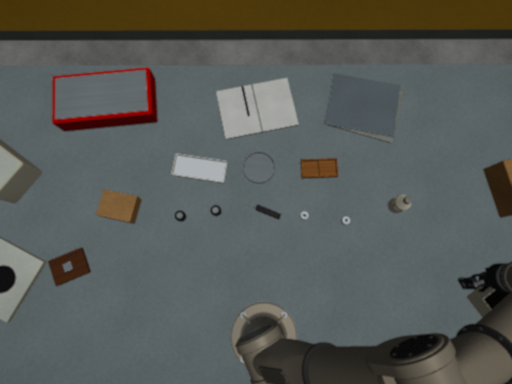

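View pics/side0.png

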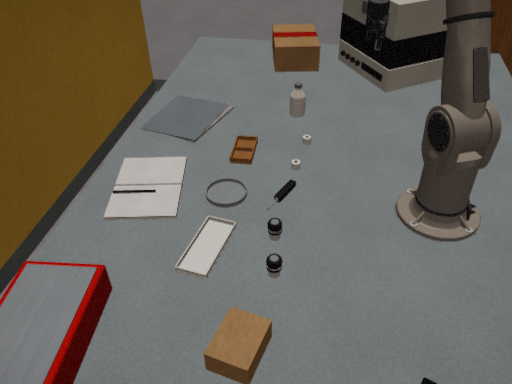

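The top view shows the eyepieces at about (180,215) and (215,210), the mounts at (305,215) and (346,220), and the driver at (267,211). The tray is at (200,167), the dish at (259,167), the rack at (319,168), the bottle at (401,203) and the carton at (118,206). The side view shows the same layout, with the driver's steel tip at about (268,207).

```bash
cat > h.py <<'E'
import numpy as np, cv2
from station import get_obs, read_camera
from scipy.spatial.transform import Rotation as R
np.set_printoptions(precision=4,suppress=True)
def ray(c,u,v,z):
    K,T=c["camera_matrix"],c["pose"]
    d=T[:3,:3]@np.linalg.solve(K,[u,v,1.]);p=T[:3,3]
    return (p+d*(z-p[2])/d[2])
def blob(mask,box):
    """largest contour of mask within box (x0,y0,x1,y1): centroid, rect, area"""
    x0,y0,x1,y1=box
    m=np.zeros(mask.shape,np.uint8);m[y0:y1,x0:x1]=mask[y0:y1,x0:x1]*255
    cs,_=cv2.findContours(m,cv2.RETR_EXTERNAL,cv2.CHAIN_APPROX_NONE)
    c=max(cs,key=cv2.contourArea)
    return c
def tool():
    o=get_obs();q=o["tool_rot"]
    return o["eef_pos"],R.from_quat([q[1],q[2],q[3],q[0]])
def rel(target,p=None,r=None):
    if p is None:p,r=tool()
    return r.inv().apply(np.asarray(target)-p)
E
python3 - <<'E'
from h import *
c=read_camera("top");im=c["img"].astype(int);g=im.mean(2)
hsv=cv2.cvtColor(c["img"],cv2.COLOR_RGB2HSV)
def show(n,m,box,z):
    k=blob(m,box);r=cv2.minAreaRect(k);(u,v)=r[0]
    b=cv2.boxPoints(r);B=np.array([ray(c,*q,z)[:2] for q in b])
    e=B[1]-B[0];f=B[2]-B[1]
    print(n,"px",np.round([u,v],1),ray(c,u,v,z)[:2],"sides",np.linalg.norm(e),np.linalg.norm(f),"ang",np.degrees([np.arctan2(e[1],e[0]),np.arctan2(f[1],f[0])]))
print(im[190,330],im[211,267],im[167,200],im[168,310])
dk=g<60; br=g>150; brown=(hsv[...,1]>90)&(hsv[...,0]<25)
show("eyeL",dk,(170,205,190,225),.05)
show("eyeR",dk,(206,200,226,220),.05)
show("drv",dk,(245,198,290,225),.02)
show("mL",br,(295,205,315,225),.025)
show("mR",br,(336,210,356,230),.025)
show("tray",br,(165,145,235,190),.018)
show("rack",brown,(290,150,350,188),.022)
show("carton",brown,(90,180,145,225),.06)
d=cv2.absdiff(cv2.GaussianBlur(c["img"],(1,1),0),cv2.medianBlur(c["img"],21)).max(2)>18
show("dish",d,(238,147,280,190),.016)
E
```

```text
[ 90 100 101] [37 35 34] [172 178 181] [105  66  31]
eyeL px [180.  215.5] [0.4313 0.3063] sides 0.03715098019265688 0.03366424430942961 ang [ -90.2487 -177.9971]
eyeR px [215.5 210. ] [0.4513 0.1751] sides 0.03356748337395724 0.03762376017609377 ang [ -90.2459 -179.1016]
drv px [267.5 211.4] [ 0.4497 -0.0195] sides 0.02148595909712658 0.09688194210238735 ang [ -21.7829 -112.3318]
mL px [304. 215.] [ 0.4346 -0.1572] sides 0.022753364409566476 0.022901802834244898 ang [-90.2492 178.1481]
mR px [345.8 219.8] [ 0.4159 -0.3143] sides 0.02198758073987612 0.023543637101196876 ang [ -46.432 -136.911]
tray px [199.3 168.2] [0.6214 0.245 ] sides 0.07614576717737095 0.19947973148277406 ang [ -5.9179 -99.0585]
rack px [318.9 167.6] [ 0.6209 -0.2215] sides 0.1426656223974289 0.07407485290163307 ang [-87.3918 179.8309]
carton px [118.5 205.9] [0.4665 0.5327] sides 0.09929742261838145 0.15063088397097407 ang [  -7.7603 -102.8289]
dish px [261.7 153.4] [0.6815 0.0008] sides 0.01006301514406349 0.060444295150702564 ang [ -11.7748 -102.8474]
```

```bash
cat >> h.py <<'E'
def to(x,y,z,yaw):
    """shift (tool axes, m) and turn about tool z (deg) to a tool-down pose with tool x at yaw"""
    p,r=tool();s=rel([x,y,z],p,r);t=R.from_euler("z",yaw,degrees=True)*R.from_euler("x",180,degrees=True)
    return s,(r.inv()*t).as_rotvec(degrees=True),p
E
python3 - <<'E'
from h import *
print(to(.416,-.314,.16,90))
for n,box,rr,z in(("top",(230,140,290,195),(25,80),.016),):
    c=read_camera(n);x0,y0,x1,y1=box
    g=cv2.resize(cv2.cvtColor(c["img"][y0:y1,x0:x1],cv2.COLOR_RGB2GRAY),None,fx=4,fy=4,interpolation=cv2.INTER_CUBIC)
    h=cv2.HoughCircles(g,cv2.HOUGH_GRADIENT,2,100,param1=60,param2=30,minRadius=52,maxRadius=76)
    for u,v,r in h[0]: u=x0+(u+.5)/4-.5;v=y0+(v+.5)/4-.5;print(u,v,r/4,ray(c,u,v,z))
E
```

```text
(array([ 0.2945, -0.2444,  0.0709]), array([ -0.0706,  -0.0454, -71.4487]), array([ 0.2146, -0.6395,  0.2306]))Traceback (most recent call last):
  File "<stdin>", line 7, in <module>
TypeError: 'NoneType' object is not subscriptable
```

arm_command(
  commands=[0.294,-0.244,0.07,0,0,-71.4,1,0.294,-0.244,0.07,0,0,-71.4,1,0.294,-0.244,0.07,0,0,-71.4,1,0.294,-0.244,0.07,0,0,-71.4,1,0.294,-0.244,0.07,0,0,-71.4,1,0.294,-0.244,0.07,0,0,-71.4,1,0.294,-0.244,0.07,0,0,-71.4,1,0.294,-0.244,0.07,0,0,-71.4,1],
  force=40,
)

```text
t: 1.0
eef_pos: [0.4172, -0.312, 0.161]
tool_rot: [-0.0, 0.721, 0.693, 0.0]
contact_force: [0.2, -1.2, 0.2]
gripper_width: 0.998
grasp_force: 0.0
```

Run:
```python
from h import *
print(to(.416,-.314,.16,90),get_obs()["t"])
c=read_camera("wrist");cv2.imwrite("pics/w1.png",c["img"][:,:,::-1]);print(c["pose"],c["camera_matrix"])
```

```text
(array([-0.002 , -0.0011,  0.001 ]), array([ 0.0207, -0.032 , -2.2084]), array([ 0.4172, -0.312 ,  0.161 ])) 1.0
[[ 0.9993 -0.0358 -0.0113  0.419 ]
 [-0.0376 -0.9543 -0.2964 -0.2368]
 [-0.0002  0.2967 -0.955   0.3047]
 [ 0.      0.      0.      1.    ]] [[283.9385   0.     256.2646]
 [  0.     283.9385 190.8945]
 [  0.       0.       1.    ]]
```

View pics/w1.png

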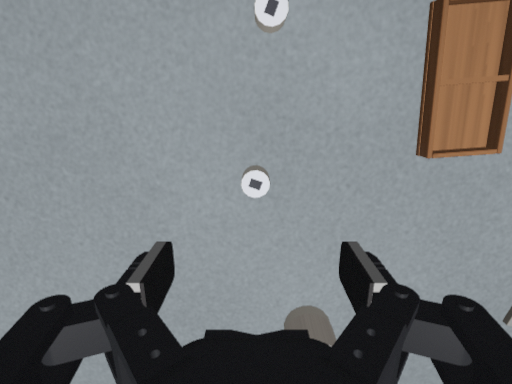

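The wrist view shows mount R at (256,184), mount L at (271,10), the rack at upper right with corners near (425,155) and (438,0), and a grey object, probably the bottle, at (310,330).

```bash
cat >> h.py <<'E'
def meas(c,m,box,z):
    k=blob(m,box);r=cv2.minAreaRect(k);B=np.array([ray(c,*q,z)[:2] for q in cv2.boxPoints(r)])
    e=B[1]-B[0];f=B[2]-B[1]
    return np.round(r[0],1),ray(c,*r[0],z)[:2],np.round([np.linalg.norm(e),np.linalg.norm(f)],4),np.round(np.degrees([np.arctan2(e[1],e[0]),np.arctan2(f[1],f[0])]),1)
E
python3 - <<'E'
from h import *
c=read_camera("wrist");g=c["img"].mean(2)
print(meas(c,g>150,(230,160,285,210),.025));print(meas(c,g>150,(245,0,300,28),.025))
t=cv2.imread("pics/top0.png")
ct=read_camera("top")
print("bottle",ray(ct,401,203,.1),"dish",ray(ct,259,167.5,.016))
print("mR w",to(.416,-.314,.002,90))
E
```

```text
(array([249.5, 192.5]), array([ 0.4122, -0.3183]), array([0.0395, 0.0356]), array([ -1.3, -90.5]))
(array([276. ,  13.5]), array([ 0.4399, -0.157 ]), array([0.0392, 0.0205]), array([ -1.3, -88.8]))
bottle [ 0.4662 -0.4972  0.1   ] dish [0.624 0.012 0.016]
mR w (array([-0.002 , -0.0011,  0.159 ]), array([-0.0064, -0.0775, -2.3734]), array([ 0.4172, -0.3123,  0.161 ]))
```

arm_command(
  commands=[0.001,0,0.05,0,0,-2.4,1,0.001,0,0.1,0,0,-2.4,1,0.001,0,0.14,0,0,-2.4,1,0.001,0,0.158,0,0,-2.4,0.8,0.001,0,0.158,0,0,-2.4,0,0.001,0,0.158,0,0,-2.4,0,0.001,0,0.158,0,0,-2.4,0,0.001,0,0.158,0,0,-2.4,0],
  force=40,
)

```text
t: 1.95
eef_pos: [0.4169, -0.3153, 0.0049]
tool_rot: [0.002, 0.709, 0.705, 0.0]
contact_force: [0.1, -0.7, 3.1]
gripper_width: 0.336
grasp_force: 39.6
```

Run:
```python
from h import *
print(to(.417,-.311,.12,90));print(to(.624,-.013,.12,90))
```

```text
(array([ 0.004 ,  0.0004, -0.1151]), array([ 0.1442,  0.1221, -0.3432]), array([ 0.4169, -0.3153,  0.0049]))
(array([ 0.3033,  0.2056, -0.1152]), array([ 0.1442,  0.1221, -0.3432]), array([ 0.4169, -0.3153,  0.0049]))
```

arm_command(
  commands=[0,0,-0.05,0,0,0,0,0.03,0.02,-0.085,0,0,0,0,0.07,0.05,-0.1,0,0,0,0,0.11,0.08,-0.1,0,0,0,0,0.15,0.11,-0.1,0,0,0,0,0.19,0.14,-0.1,0,0,0,0,0.23,0.16,-0.1,0,0,0,0,0.26,0.19,-0.1,0,0,0,0],
)

```text
t: 2.75
eef_pos: [0.6076, -0.0516, 0.1045]
tool_rot: [0.0, 0.708, 0.706, 0.0]
contact_force: [0.5, -0.8, -0.7]
gripper_width: 0.333
grasp_force: 39.7
```

Run:
```python
from h import *
c=read_camera("wrist");cv2.imwrite("pics/w2.png",c["img"][:,:,::-1]);print(to(.624,-.013,.12,90))
```

```text
(array([ 0.0317,  0.0108, -0.0143]), array([ 0.4301, -0.3249,  0.1931]), array([ 0.6134, -0.0446,  0.1055]))
```

View pics/w2.png

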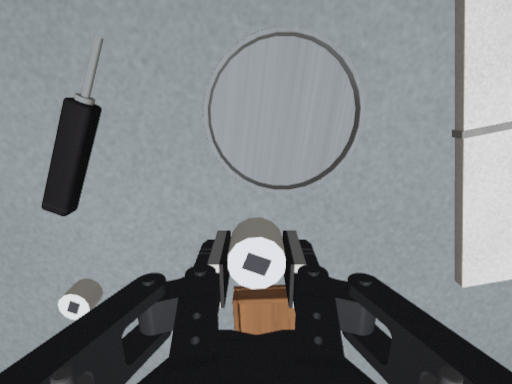

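The wrist view shows the mount held level at (256,262). The dish rim is centred at about (283,110) with radius about 78 px. The driver handle runs from (60,212) to (85,100), with the tip at (100,38). Mount L is at (74,306).

Run:
```python
from h import *
c=read_camera("wrist");g=cv2.cvtColor(c["img"],cv2.COLOR_RGB2GRAY)
h=cv2.HoughCircles(g[:215],cv2.HOUGH_GRADIENT,1.5,300,param1=60,param2=25,minRadius=60,maxRadius=95)
for u,v,r in h[0][:2]: print(u,v,r,ray(c,u,v,.016),ray(c,u+r,v,.016))
k=blob(g<45,(20,60,150,240));rr=cv2.minAreaRect(k);B=cv2.boxPoints(rr);print(rr,ray(c,*rr[0],.02),[ray(c,*b,.02)[:2] for b in B])
print(to(.624,-.013,.12,90))
```

```text
276.75 120.75 73.05 [0.6291 0.0173 0.016 ] [0.6877 0.0176 0.016 ]
((63.2016487121582, 164.81497192382812), (38.07670974731445, 113.93058776855469), 14.281096458435059) [ 0.4549 -0.0182  0.02  ] [array([ 0.4184, -0.0626]), array([0.4606, 0.0288]), array([0.4878, 0.0219]), array([ 0.4484, -0.0713])]
(array([ 0.0346,  0.0127, -0.0146]), array([ 0.342 , -0.2395,  0.1801]), array([ 0.6114, -0.0476,  0.1052]))
```

arm_command(
  commands=[0.035,0.015,0.02,0,0,0,0,0.037,0.015,0.06,0,0,0,0,0.037,0.015,0.085,0,0,0,0,0.037,0.015,0.094,0,0,0,0,0.037,0.015,0.095,0,0,0,0,0.037,0.015,0.095,0,0,0,0.5,0.037,0.015,0.095,0,0,0,0.5,0.037,0.015,0.07,0,0,0,0.5],
)

```text
t: 3.65
eef_pos: [0.6204, -0.0188, 0.0317]
tool_rot: [-0.001, 0.709, 0.705, -0.002]
contact_force: [-1.3, -0.2, 1.0]
gripper_width: 0.499
grasp_force: 0.0
```

Run:
```python
from h import *
print(get_obs()["contact_force"],to(.4345,-.155,.10,90))
```

```text
[-1.2839 -0.2088  0.9756] (array([-0.1373, -0.1855, -0.0674]), array([-0.251 ,  0.0192, -0.3201]), array([ 0.6204, -0.0188,  0.0317]))
```

arm_command(
  commands=[0,0,-0.045,0,0,0,0.5,-0.025,-0.035,-0.06,0,0,0,0.8,-0.053,-0.072,-0.06,0,0,0,1,-0.081,-0.11,-0.06,0,0,0,1,-0.11,-0.148,-0.06,0,0,0,1,-0.139,-0.186,-0.05,0,0,0,1,-0.139,-0.186,-0.02,0,0,0,1,-0.139,-0.186,0.015,0,0,0,1],
)

```text
t: 4.45
eef_pos: [0.4361, -0.1589, 0.0195]
tool_rot: [0.003, 0.71, 0.704, 0.001]
contact_force: [1.3, 0.5, -0.3]
gripper_width: 1.0
grasp_force: 0.0
```

arm_command(
  commands=[0,0,0.015,0,0,0,1,0,0,0.015,0,0,0,0,0,0,0.015,0,0,0,0,0,0,0.015,0,0,0,0,0,0,0.015,0,0,0,0,0,0,0.015,0,0,0,0,0,0,0.015,0,0,0,0],
)

```text
t: 5.15
eef_pos: [0.4368, -0.1565, 0.0047]
tool_rot: [0.001, 0.709, 0.705, 0.0]
contact_force: [-0.7, 1.1, 7.4]
gripper_width: 0.332
grasp_force: 38.9
```

arm_command(
  commands=[0,0,-0.045,0,0,0,0,0.02,0.02,-0.085,0,0,0,0,0.055,0.052,-0.09,0,0,0,0,0.09,0.086,-0.09,0,0,0,0,0.125,0.12,-0.09,0,0,0,0,0.16,0.155,-0.09,0,0,0,0,0.19,0.185,-0.09,0,0,0,0,0.197,0.192,-0.08,0,0,0,0],
)

```text
t: 5.95
eef_pos: [0.633, 0.046, 0.0857]
tool_rot: [0.001, 0.707, 0.707, 0.004]
contact_force: [-0.5, 0.9, -0.2]
gripper_width: 0.335
grasp_force: 39.8
```

arm_command(
  commands=[0,0,0,0,0,0,0,0,0,0.04,0,0,0,0,0,0,0.065,0,0,0,0,0,0,0.074,0,0,0,0,0,0,0.075,0,0,0,0,0,0,0.075,0,0,0,0.5,0,0,0.075,0,0,0,0.5,0,0,0.04,0,0,0,0.5],
)

```text
t: 6.75
eef_pos: [0.6254, 0.0387, 0.0404]
tool_rot: [-0.002, 0.709, 0.705, -0.003]
contact_force: [0.1, -0.2, 0.3]
gripper_width: 0.5
grasp_force: 0.0
```

Run:
```python
from h import *
print(get_obs()["contact_force"],to(.627,.042,.04,90))
for z in(.02,):print(R.from_euler("z",67-90,degrees=True).as_rotvec())
```

```text
[ 0.0834 -0.232   0.278 ] (array([0.0033, 0.0015, 0.0003]), array([-0.422 ,  0.0666, -0.3117]), array([0.6254, 0.0387, 0.0404]))
[ 0.      0.     -0.4014]
```

arm_command(
  commands=[0,0,-0.04,0,0,0,0.5,-0.01,-0.035,-0.05,0,0,5,0.7,-0.025,-0.075,-0.05,0,0,13,0.9,-0.04,-0.115,-0.05,0,0,20,0.9,-0.055,-0.155,-0.04,0,0,23,0.9,-0.061,-0.175,-0.02,0,0,23,0.9,-0.061,-0.175,0.02,0,0,23,0.9,-0.061,-0.175,0.038,0,0,23,0.9],
)

```text
t: 7.55
eef_pos: [0.452, -0.0211, 0.0043]
tool_rot: [-0.0, 0.836, 0.549, -0.0]
contact_force: [0.0, 0.2, 0.5]
gripper_width: 0.901
grasp_force: 0.0
```

arm_command(
  commands=[0,0,0,0,0,0,0.9,0,0,0,0,0,0,0,0,0,0,0,0,0,0,0,0,0,0,0,0,0,0,0,0,0,0,0,0,0,0,0,0,0,0,0,0,0,0,0,0,0,0,0,0,-0.04,0,0,0,0],
)

```text
t: 8.35
eef_pos: [0.4506, -0.0203, 0.043]
tool_rot: [-0.002, 0.835, 0.55, -0.003]
contact_force: [-0.4, 0.0, -0.6]
gripper_width: 0.241
grasp_force: 39.8
```

Run:
```python
from h import *
print(get_obs()["contact_force"],get_obs()["grasp_force"])
a=np.radians(82);h=np.array([.6214,.245])-.025*np.array([np.cos(a),np.sin(a)]);print(h,to(*h,.1,82))
c=read_camera("top");cv2.imwrite("pics/t2.png",cv2.resize(c["img"][130:240,160:370,::-1],None,fx=3.5,fy=3.5,interpolation=cv2.INTER_CUBIC))
```

```text
[-0.4389  0.0483 -0.6124] 39.773958921432495
[0.6179 0.2202] (array([ 0.2869,  0.0583, -0.0582]), array([ -0.4154,   0.1105, -15.2679]), array([ 0.4506, -0.0203,  0.043 ]))
```

View pics/t2.png

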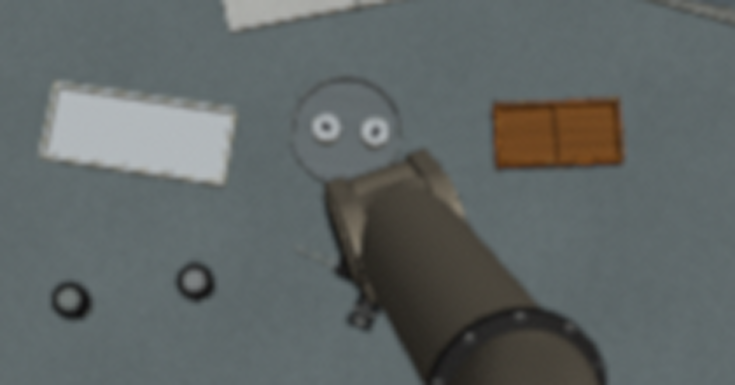

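The crop shows both mounts in the dish, at (326,127) and (375,131). The driver is held, and the tray spans (40..235, 80..185).

arm_command(
  commands=[0.01,0,-0.04,0,0,0,0,0.05,0.01,-0.05,0,0,-4,0,0.095,0.02,-0.05,0,0,-8,0,0.14,0.03,-0.05,0,0,-12,0,0.185,0.038,-0.05,0,0,-15,0,0.23,0.047,-0.05,0,0,-15,0,0.27,0.055,-0.05,0,0,-15,0,0.287,0.058,-0.05,0,0,-15,0],
)

```text
t: 9.2
eef_pos: [0.6217, 0.2252, 0.096]
tool_rot: [-0.001, 0.755, 0.655, 0.002]
contact_force: [-0.7, 0.2, -0.8]
gripper_width: 0.247
grasp_force: 39.8
```

arm_command(
  commands=[0,0,0,0,0,0,0,0,0,0.04,0,0,0,0,0,0,0.07,0,0,0,0,0,0,0.084,0,0,0,0,0,0,0.085,0,0,0,0,0,0,0.085,0,0,0,0],
)

```text
t: 9.8
eef_pos: [0.6202, 0.2195, 0.0107]
tool_rot: [0.0, 0.757, 0.654, -0.0]
contact_force: [0.7, 0.2, -0.4]
gripper_width: 0.245
grasp_force: 42.7
```

Run:
```python
from h import *
print(get_obs()["contact_force"],get_obs()["grasp_force"],to(.618,.22,.009,82))
c=read_camera("top");cv2.imwrite("pics/t3.png",cv2.resize(c["img"][120:240,160:370,::-1],None,fx=3.5,fy=3.5,interpolation=cv2.INTER_CUBIC))
```

```text
[ 0.6994  0.2187 -0.3574] 42.71095633506775 (array([ 0.0001, -0.0023,  0.0017]), array([ 0.0084,  0.0207, -0.3386]), array([0.6202, 0.2195, 0.0107]))
```

arm_command(
  commands=[0,0,0.002,0,0,0,0,0,0,0.002,0,0,0,0.45,0,0,0.002,0,0,0,0.45,0,0,-0.03,0,0,0,0.45,0,0,-0.07,0,0,0,0.6,-0.02,-0.04,-0.1,0,0,-4,1,-0.04,-0.08,-0.12,0,0,-8,1,-0.055,-0.125,-0.13,0,0,-8,1],
)

```text
t: 10.65
eef_pos: [0.4899, 0.1837, 0.142]
tool_rot: [0.001, 0.709, 0.705, 0.002]
contact_force: [-0.4, 0.2, 0.7]
gripper_width: 1.002
grasp_force: 0.0
```

arm_command(
  commands=[-0.012,-0.037,0,0,0,0,1,-0.012,-0.037,0,0,0,0,1,-0.012,-0.037,0,0,0,0,1],
)

```text
t: 10.95
eef_pos: [0.4526, 0.1722, 0.1407]
tool_rot: [0.001, 0.709, 0.705, 0.0]
contact_force: [-1.0, 0.1, 0.1]
gripper_width: 0.997
grasp_force: 0.0
```

Run:
```python
from h import *
print(tool()[0])
c=read_camera("wrist");g=c["img"].mean(2);cv2.imwrite("pics/w3.png",c["img"][:,:,::-1])
import pickle;pickle.dump(c,open("w3.pkl","wb"))
```

```text
[0.4526 0.1722 0.1407]
```

View pics/w3.png

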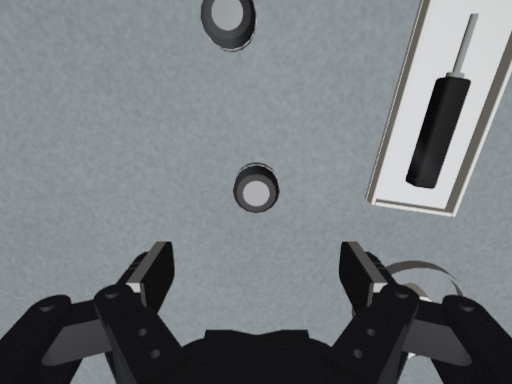

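The wrist view shows the driver lying lengthwise in the tray, with the handle at (438,132) and the tip at (474,15). The top discs of the eyepieces are at (256,193) and (227,12).

Run:
```python
from h import *
import pickle;c=pickle.load(open("w3.pkl","rb"))
print(ray(c,256.5,193,.058),ray(c,227,12,.058),tool()[0])
h=[ray(c,u,v,.02) for u,v in((438,132),(474,15))];print("drv",h)
c=read_camera("top");h=cv2.cvtColor(c["img"],cv2.COLOR_RGB2HSV)
m=(h[...,1]>110)&(h[...,0]<22)
print(meas(c,m,(290,150,350,188),.022))
```

```text
[0.4519 0.1752 0.058 ] [0.4318 0.3079 0.058 ] [0.4536 0.1727 0.1407]
drv [array([0.6184, 0.221 , 0.02  ]), array([0.6303, 0.3151, 0.02  ])]
(array([318.9, 167.8]), array([ 0.6202, -0.2215]), array([0.1418, 0.0719]), array([-87.7, 179.5]))
```

arm_command(
  commands=[0.002,-0.001,0.04,0,0,0,1,0.002,-0.001,0.08,0,0,0,1,0.002,-0.001,0.11,0,0,0,1,0.002,-0.001,0.117,0,0,0,1,0.002,-0.001,0.117,0,0,0,0.7,0.002,-0.001,0.117,0,0,0,0,0.002,-0.001,0.117,0,0,0,0,0.002,-0.001,0.117,0,0,0,0],
)

```text
t: 11.85
eef_pos: [0.453, 0.1749, 0.0247]
tool_rot: [0.001, 0.709, 0.705, 0.001]
contact_force: [-1.0, -1.1, 3.6]
gripper_width: 0.453
grasp_force: 39.8
```

arm_command(
  commands=[0,0,0,0,0,0,0,0,0,-0.01,0,0,0,0,0,0,-0.04,0,0,0,0,0,0,-0.07,0,0,0,0,0,0,-0.08,0,0,0,0],
)

```text
t: 12.35
eef_pos: [0.4532, 0.1752, 0.1064]
tool_rot: [0.001, 0.709, 0.705, 0.002]
contact_force: [-0.1, 0.5, -0.9]
gripper_width: 0.45
grasp_force: 40.7
```

Run:
```python
from h import *
print(get_obs()["contact_force"],to(.6205,-.256,.12,91))
c=read_camera("wrist");cv2.imwrite("pics/w4.png",c["img"][:,:,::-1])
```

```text
[-0.0946  0.5382 -0.9419] (array([-0.4303,  0.1696, -0.0135]), array([ 0.2717, -0.0973, -1.3014]), array([0.4532, 0.1752, 0.1064]))
```

View pics/w4.png

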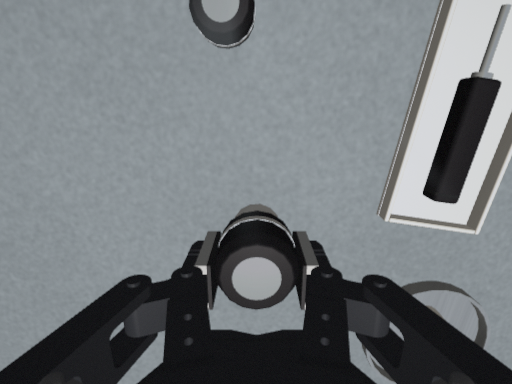

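The eyepiece is held upright, with its top disc at (256,278).

arm_command(
  commands=[-0.015,0.006,-0.01,0,0,0,0,-0.045,0.018,-0.015,0,0,0,0,-0.085,0.033,-0.015,0,0,0,0,-0.125,0.049,-0.015,0,0,0,0,-0.165,0.065,-0.015,0,0,0,0,-0.205,0.08,-0.015,0,0,0,0,-0.245,0.096,-0.015,0,0,0,0,-0.285,0.111,-0.015,0,0,0,0],
)

```text
t: 13.2
eef_pos: [0.5609, -0.1131, 0.1172]
tool_rot: [-0.0, 0.709, 0.705, -0.0]
contact_force: [0.0, 0.6, -1.0]
gripper_width: 0.451
grasp_force: 40.7
```

arm_command(
  commands=[-0.04,0.016,0,0,0,0,0,-0.08,0.031,0,0,0,0,0,-0.115,0.045,0,0,0,0,0,-0.135,0.053,0,0,0,0,0,-0.145,0.057,0,0,0,0,0,-0.145,0.057,0,0,0,0,0,-0.145,0.057,0,0,0,0,0],
)

```text
t: 13.9
eef_pos: [0.617, -0.2545, 0.1175]
tool_rot: [-0.001, 0.708, 0.706, 0.0]
contact_force: [-0.8, 0.5, -1.4]
gripper_width: 0.449
grasp_force: 40.7
```

Run:
```python
from h import *
print(get_obs()["contact_force"],to(.6205,-.256,.03,91))
c=read_camera("wrist");cv2.imwrite("pics/w5.png",c["img"][:,:,::-1]);print(c["pose"])
```

```text
[-0.7714  0.5468 -1.4254] (array([-0.0016,  0.0036,  0.0875]), array([-0.0662, -0.0811, -1.2094]), array([ 0.617 , -0.2545,  0.1175]))
[[ 1.     -0.002  -0.0024  0.6164]
 [-0.0026 -0.9552 -0.2959 -0.1794]
 [-0.0017  0.2959 -0.9552  0.2612]
 [ 0.      0.      0.      1.    ]]
```

View pics/w5.png

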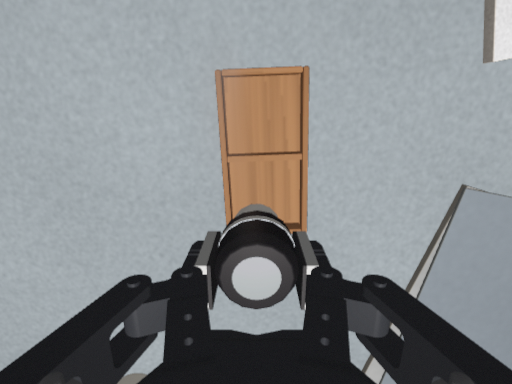

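The rack's top end has corners at (217,71) and (309,67). The divider runs from (225,158) to (303,153), and the near right corner is at (306,232).

Run:
```python
from h import *
c=read_camera("wrist")
for u,v in((217,71),(309,67),(225,158),(303,153),(306,232)):print(ray(c,u,v,.022))
```

```text
[ 0.5855 -0.155   0.022 ]
[ 0.6571 -0.1523  0.022 ]
[ 0.5893 -0.2237  0.022 ]
[ 0.6556 -0.2195  0.022 ]
[ 0.6618 -0.2929  0.022 ]
```

arm_command(
  commands=[-0.001,0.005,0.03,0,0,0,0,-0.001,0.005,0.06,0,0,0,0,-0.001,0.005,0.08,0,0,0,0,-0.001,0.005,0.085,0,0,0,0,-0.001,0.005,0.086,0,0,0,0,-0.001,0.005,0.086,0,0,0,0],
)

```text
t: 14.6
eef_pos: [0.6233, -0.2571, 0.0333]
tool_rot: [0.001, 0.709, 0.706, 0.001]
contact_force: [0.0, -0.7, -1.4]
gripper_width: 0.458
grasp_force: 40.6
```

arm_command(
  commands=[0,0,0.002,0,0,0,0,0,0,0.003,0,0,0,0,0,0,0.003,0,0,0,0,0,0,0.003,0,0,0,0.53,0,0,0.003,0,0,0,0.62,0,0,0.003,0,0,0,0.65,0,0,-0.02,0,0,0,0.65,0,0,-0.06,0,0,0,0.65],
)

```text
t: 15.4
eef_pos: [0.6201, -0.2568, 0.0897]
tool_rot: [-0.003, 0.709, 0.705, -0.001]
contact_force: [1.2, 0.2, 0.0]
gripper_width: 0.653
grasp_force: 0.0
```

Run:
```python
from h import *
print(get_obs()["contact_force"],to(.432,.307,.11,90))
c=read_camera("wrist");cv2.imwrite("pics/w6.png",c["img"][:,:,::-1])
```

```text
[1.1789 0.2479 0.0474] (array([ 0.5629, -0.191 , -0.018 ]), array([-0.3431, -0.124 , -0.2819]), array([ 0.6201, -0.2568,  0.0897]))
```

View pics/w6.png

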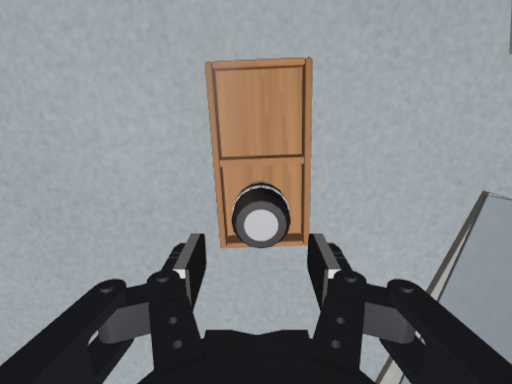

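The eyepiece stands upright in the near bay, at (261,225).

arm_command(
  commands=[0.02,-0.006,-0.04,0,0,0,0.65,0.06,-0.02,-0.05,0,0,0,0.7,0.105,-0.035,-0.05,0,0,0,0.8,0.15,-0.05,-0.05,0,0,0,1,0.195,-0.066,-0.05,0,0,0,1,0.24,-0.081,-0.05,0,0,0,1,0.285,-0.096,-0.05,0,0,0,1,0.33,-0.111,-0.05,0,0,0,1],
)

```text
t: 16.25
eef_pos: [0.5125, 0.0748, 0.1424]
tool_rot: [0.0, 0.709, 0.705, 0.0]
contact_force: [0.3, -0.0, 0.3]
gripper_width: 1.0
grasp_force: 0.0
```

arm_command(
  commands=[0.045,-0.015,0,0,0,0,1,0.09,-0.03,0,0,0,0,1,0.135,-0.046,0,0,0,0,1,0.18,-0.061,0,0,0,0,1,0.215,-0.073,0,0,0,0,1,0.233,-0.079,0,0,0,0,1,0.233,-0.079,0,0,0,0,1,0.233,-0.079,0,0,0,0,1],
)

```text
t: 17.05
eef_pos: [0.4354, 0.3062, 0.142]
tool_rot: [0.0, 0.709, 0.705, -0.0]
contact_force: [-0.2, -0.9, 0.2]
gripper_width: 0.999
grasp_force: 0.0
```

Run:
```python
from h import *
print(to(.432,.307,.0247,90))
c=read_camera("wrist");g=cv2.cvtColor(c["img"],cv2.COLOR_RGB2GRAY)
h=cv2.HoughCircles(g[140:230,210:310],cv2.HOUGH_GRADIENT,1.5,300,param1=80,param2=12,minRadius=9,maxRadius=20)
for u,v,r in h[0][:1]: print(u+210,v+140,r,ray(c,u+210,v+140,.058))
```

```text
(array([ 0.0008, -0.0034,  0.1173]), array([ 0.0105,  0.0274, -0.2621]), array([0.4354, 0.3062, 0.142 ]))
252.75 194.75 19.05 [0.4314 0.3073 0.058 ]
```

arm_command(
  commands=[0.001,-0.004,0.04,0,0,0,1,0.001,-0.004,0.08,0,0,0,1,0.001,-0.004,0.11,0,0,0,1,0.001,-0.004,0.118,0,0,0,1,0.001,-0.004,0.118,0,0,0,0.7,0.001,-0.004,0.118,0,0,0,0,0.001,-0.004,0.118,0,0,0,0,0.001,-0.004,0.118,0,0,0,0],
)

```text
t: 17.9
eef_pos: [0.4325, 0.3082, 0.0259]
tool_rot: [0.0, 0.709, 0.705, 0.001]
contact_force: [-0.5, -1.5, 4.7]
gripper_width: 0.457
grasp_force: 39.7
```

arm_command(
  commands=[0,0,0,0,0,0,0,0,0,-0.01,0,0,0,0,0,0,-0.04,0,0,0,0,0,0,-0.075,0,0,0,0,0,0,-0.095,0,0,0,0,0,0,-0.095,0,0,0,0],
)

```text
t: 18.5
eef_pos: [0.4331, 0.3091, 0.1231]
tool_rot: [0.001, 0.709, 0.705, 0.003]
contact_force: [0.2, -0.5, -1.1]
gripper_width: 0.452
grasp_force: 40.6
```

Run:
```python
from h import *
print(to(.6215,-.187,.12,91))
```

```text
(array([-0.4952,  0.1909,  0.0023]), array([ 0.3373, -0.2242, -1.3011]), array([0.4331, 0.3091, 0.1231]))
```

arm_command(
  commands=[-0.015,0.006,0,0,0,0,0,-0.045,0.018,0,0,0,0,0,-0.085,0.033,0,0,0,0,0,-0.125,0.048,0,0,0,0,0,-0.165,0.064,0,0,0,0,0,-0.205,0.079,0,0,0,0,0,-0.245,0.095,0,0,0,0,0,-0.285,0.11,0,0,0,0,0],
)

```text
t: 19.3
eef_pos: [0.5399, 0.0201, 0.1189]
tool_rot: [-0.0, 0.709, 0.705, -0.0]
contact_force: [0.9, 0.9, -0.5]
gripper_width: 0.455
grasp_force: 40.5
```

arm_command(
  commands=[-0.04,0.016,0,0,0,0,0,-0.08,0.031,0,0,0,0,0,-0.12,0.046,0,0,0,0,0,-0.16,0.062,0,0,0,0,0,-0.19,0.073,0,0,0,0,0,-0.205,0.079,0,0,0,0,0,-0.21,0.081,0,0,0,0,0,-0.21,0.081,0,0,0,0,0],
)

```text
t: 20.1
eef_pos: [0.6195, -0.1874, 0.1187]
tool_rot: [-0.001, 0.709, 0.705, 0.0]
contact_force: [-0.2, 0.4, -1.1]
gripper_width: 0.456
grasp_force: 40.5
```

Run:
```python
from h import *
c=read_camera("wrist");cv2.imwrite("pics/w7.png",c["img"][:,:,::-1]);
print(to(.6215,-.187,.0315,91))
```

```text
(array([-0.0008,  0.0021,  0.0873]), array([-0.0371, -0.0765, -1.1802]), array([ 0.6195, -0.1863,  0.1188]))
```

View pics/w7.png

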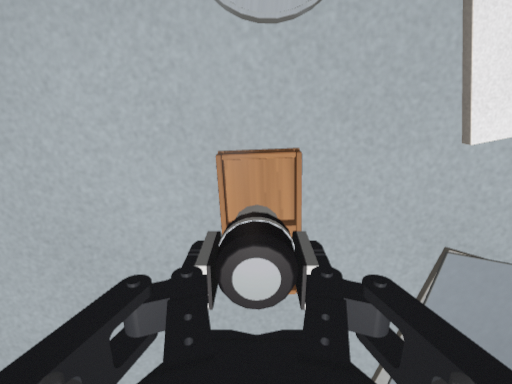

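The eyepiece is held upright at (256,278), over the free bay, which is centred at about (260,190) in the picture.

arm_command(
  commands=[-0.001,0.002,0.03,0,0,0,0,-0.001,0.002,0.06,0,0,0,0,-0.001,0.002,0.08,0,0,0,0,-0.001,0.002,0.085,0,0,0,0,-0.001,0.002,0.087,0,0,0,0,-0.001,0.002,0.087,0,0,0,0],
)

```text
t: 20.75
eef_pos: [0.6225, -0.1885, 0.0331]
tool_rot: [0.0, 0.708, 0.706, 0.001]
contact_force: [1.2, 0.4, -0.4]
gripper_width: 0.453
grasp_force: 40.5
```

arm_command(
  commands=[0,0,0.001,0,0,0,0,0,0,0.002,0,0,0,0,0,0,0.002,0,0,0,0,0,0,0.002,0,0,0,0.53,0,0,0.002,0,0,0,0.62,0,0,0.002,0,0,0,0.65,0,0,-0.02,0,0,0,0.65,0,0,-0.06,0,0,0,0.65],
)

```text
t: 21.55
eef_pos: [0.6192, -0.1891, 0.0896]
tool_rot: [-0.003, 0.709, 0.705, -0.002]
contact_force: [1.7, -0.8, -0.4]
gripper_width: 0.649
grasp_force: 0.0
```

arm_command(
  commands=[0,-0.03,-0.04,0,0,0,0.65,0,-0.07,-0.06,0,0,0,0.65,0,-0.11,-0.08,0,0,0,0.65,-0.03,-0.14,-0.08,0,0,0,0.65,-0.06,-0.16,-0.08,0,0,0,0.65,-0.06,-0.16,-0.08,0,0,0,0.65],
)

```text
t: 22.15
eef_pos: [0.4576, -0.2537, 0.1721]
tool_rot: [0.0, 0.712, 0.702, -0.002]
contact_force: [0.5, -0.6, 0.0]
gripper_width: 0.649
grasp_force: 0.0
```

Run:
```python
from h import *
c=read_camera("top");d=read_camera("side")
f=lambda a:cv2.resize(a[...,::-1],None,fx=3,fy=3,interpolation=cv2.INTER_CUBIC)
a=f(c["img"][145:240,170:420]);b=f(d["img"][80:285,170:320])[:,:]
cv2.imwrite("pics/t9.png",a);cv2.imwrite("pics/s9.png",cv2.resize(b,None,fx=.95,fy=.95))
```

```text
(no output)
```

View pics/t9.png

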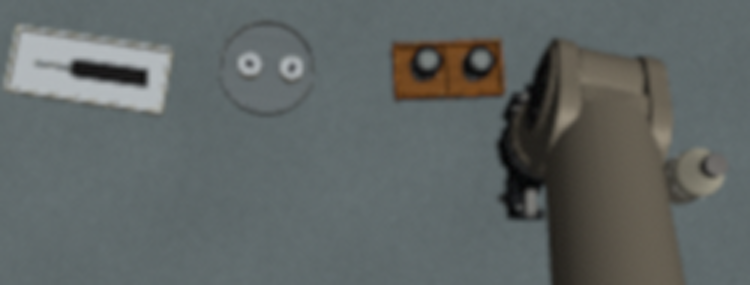

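View pics/s9.png

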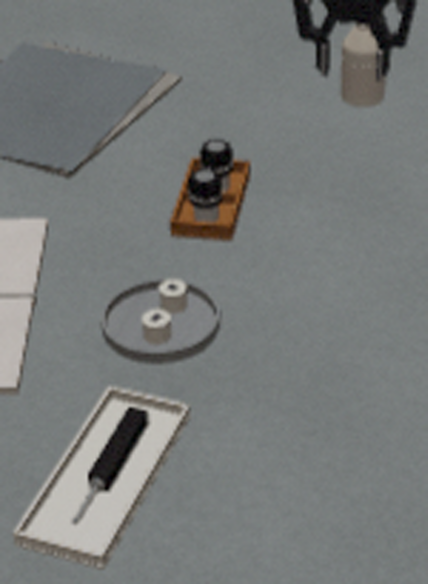

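In the top crop the driver lies along the tray at (95,70). The mounts lie flat in the dish at (249,64) and (291,68), and the eyepieces are in the two bays at (428,60) and (480,60). The bottle has not moved. The side crop shows both eyepieces upright on the bay floors.

```bash
python3 -c "
from station import hand_in
print(hand_in())"
```

```text
the job is handed in; nothing more can be done
None
```

I handed the job in at about 22 s: in the last pictures, both eyepieces stand upright in separate rack bays, both mounts lie sample-up in the dish, the screwdriver lies lengthwise in the tray, and the bottle stands where it was; the carton was out of view, but the arm never went near it.

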